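Set out the cover and take the charged battery from its charger

ROBOT

A 7-joint arm with a two-finger parallel gripper is mounted at the origin on the work surface. World frame = base frame: x ahead of the robot, y to its left, z up, the work surface at z = 0. Lengths are in m, angles in rad, forces in N, time in s.
With the tool pointing down it reaches from about 0.4 to 0.875 m from the base axis. Payload 19.3 kg.
Tool frame: the origin (TCP) lies midway between the tips of the shut fingers; the grasp point (between the pads) lies 19 mm behind it; x points along the fingers, y is the direction in which the jaws open and shut, and the axes are right-handed (so a half turn about x gives the same grasp; the last joint's range is limited). The gripper opens to 85 mm and grips with 20 to 120 N. Pads are 22 mm wide; open, the fingers measure 114 mm over their backs; the gripper's body (76 mm by 85 mm) begins 54 mm behind the grasp point. The pads swing forward as they close: fully open they stand 13 mm farther back than shut.
Start: joints at [1.1, 0.521, -0.036, 1.599, 0.021, 1.021, -0.113], TCP at [0.244, -0.575, 0.231] pointing down, gripper open.
Joint ranges: [-2.91, 2.91], [-0.3, 2.13], [-1.5, 1.42], [0.17, 2.43], [-1.26, 4.41], [0.16, 1.93], [-2.52, 2.52]. Speed limits (rad/s): [1.89, 1.89, 2.39, 2.39, 3.01, 3.01, 3.01].

INTERFACE

Orientations are given as [roll, pitch, yaw] about the fixed x, y, z axes, in that order (R = Rz(yaw) Ry(pitch) Rx(roll)).
In Python, from workcell import bot gives the robot as it stands. The module is installed in compiled form; this text tells all that it offers.
- The arm moves only by the tool servo_tool, never from a script. Its argument "targets" is a list of rows, each an object of numbers: "x", "y", "z": the shift along the tool's x, y, z as a fraction of full scale; "wx", "wy", "wz": the turn, a rotation vector about the tool's x, y, z as a fraction of full scale. A call has 1 to 12 rows; each row is the pose to reach, as a shift and turn from the pose measured when the call began, along the tool's axes at that moment, turning the shorter way round; what a row does not reach only later rows make up. Full scale, the value 1, is 40 cm for a shift and 360 degrees for a turn. A row lasts 1/8 s, in which the tool goes at most 62.5 mm and 10.7 degrees, less where a joint would pass 70% of its speed; a pose out of reach is approached as far as the arm can. A call with a number of a shift or a turn outside -1 to 1 is refused whole. A call with a gripper value outside its range is refused whole. "grip" is the gripper command: -1 is shut, 1 is fully open, values between are in proportion, set as the call begins (left out, the last holds). The fingers move at their own pace and stop on an object; "squeeze" is the grip in N (left out, the last holds). Time passes only in rows, so rows that repeat a pose let the fingers close. It gives the time, the measured TCP pose, the force and the opening at its end, in the units of the state.
- bot.observe(): the state, without advancing time (a new reading comes with each control period).
- bot.grab_frame(name): name is "side" or "top" or "wrist"; returns (picture, depth): 480x640x3 uint8, red, green, blue; 480x640 float32, m along the optical axis (not along the pixel's ray), 0 where there is no reading.
- bot.get_calibration(name): a dict with "intrinsics" (3x3 intrinsics, pixels), "k1" (the pictures are not rectified: a ray, as slopes to the right and down, at radius r is drawn at 1 + k1 r^2 times it, then the intrinsics apply), "R" (3x3) and "t" (3): a world point X has camera coordinates R X + t. Camera axes: x right, y down, z forward; pixel columns grow to the right and rows downward; lengths in m; the calibration is good to about 2 mm. A picture is of the moment at which its call begins: read the wrist's pose just before it. get_calibration takes no time and is no camera call; for the wrist camera it gives the pose at the moment of the call.
- bot.job_done(): hands the job in, once; it reports no verdict.
Trained networks look in the newest picture that a camera, given by its name, has taken for a name from the list of things; names that differ only in an ending like _2 or _b are one class to them, and where a whole thing is asked for, a point or a joint stands for the part that bears it (a point fixed in the world has none). Each returns a list of dicts, best first, with "confidence" (0 to 1); they miss things now and then, are a little off and sometimes report something else, mostly with a low value. They report only what shows in the picture. A call takes as long as a camera call. They do not tell look-alikes from the thing itself.
- bot.trace(camera, target): "mask" (480x640 bool, what is visible of it) and "pixel" ([column, row] in pixels, amid what is visible of it).
The state is a dict: "clock": time; "qpos": joint angles; "qd": joint speeds; "joint_efforts": joint torques, N m; "position": TCP position; "tool_rot": TCP orientation; "force": force on the tool from outside, world axes, zero at the start; "moment": the same for the moment, N m; "grip_width": finger opening in m.
Only numpy, scipy, OpenCV 4.12 (cv2) and the standard library are available. Lean on these libraries where they do the work, as an engineer would, in place of code of your own. Each camera call takes 0.05 s, during which the arm holds its last target. There are 200 camera calls.

TASK

I am about to rivet this folded steel cover: slide it flat across the bench, without picking it up because its rivets only stand loose in their holes, until it lies wholly on the rubber mat with its long side along the mat's long side. Then take the charged battery pack out of the charger: pinch its two side catches together, lift the pack up out of the bay, and finish while still holding it by the catches, upright and still, well clear above the charger. Leave the charger standing where it is and do not disturb the other things on the bench.

Things in the scene. Friction and masses are not known exactly. Their poses are not given: they have to be found in the camera images.
- cover: Folded stainless cover, an upside-down shallow tray: 160 mm long (its x), 60 wide (y), 20 high, about 0.24 kg, loose on the bench. Origin: centre of its underside; z up. Its sides are plain upright flanges: grip across the 60 mm, mid-length. Four blind rivets stand loose in its top at x +-62, y +-18 mm, thin stems reaching 26 mm above the top.
- mat: Thin black rubber mat on the bench, 230 mm long (its x) by 130 mm wide (its y), 1 mm thick and fixed, without a step that a sliding part would feel. Origin: its centre; z up.
- charger: Black battery charger standing loose on the bench, about 0.65 kg, 146 mm long (its x, from -48 to +98 mm) by 110 mm wide (its y) by 52 mm high, with one bay open to the top. Origin: on its underside, below the middle of the bay; z up.
- pack: Black battery pack, about 0.36 kg, seated in the charger's bay, axes along the charger's. Origin: under its plug-in stem, 10 mm above the charger's underside. Stem 41 (x) by 30 (y) by 42 mm high, inside the bay; above it, on the charger's top, a block 78 by 49 by 50 mm high. Catches in its +y and -y sides: while out, their hooks hold under the bay's lip and the charger comes up too.
- catch_left_pad (a point): Middle of the outer face of the catch on the pack's +y side: a ridged pad 28 mm wide (x), 22 high, at y +31, z 70 mm in the pack's frame (80 mm above the bench while seated, 28 above the charger's top). The two pads face each other along the pack's y, 62 mm apart when out, 52 when both are pressed in.
- catch_right_pad (a point): The same for the catch on the pack's -y side, at y = -31 mm, z = 70 mm in the pack's frame.
- catch_left (a joint): Travel of the +y catch into the pack, m: 0 out, 0.005 fully pressed in. Spring-loaded, 2.5 N at first and 7 N when fully in; its hook is clear of the bay's lip from about 0.003 on.
- catch_right (a joint): The same for the -y catch.
- parts_box_front (a point): Bystander: yellow open assortment box with compartments of rivets, 160 (x) by 270 (y) by 48 mm high. This point: the middle of the top edge of its near side (the one towards the robot); the box reaches 160 mm beyond it in +x.
- rivet_tool_nose (a point): Bystander: cordless rivet tool lying on its side, without its battery, 64 mm high. This point: the tip of its nose. From there the barrel runs 265 mm along the point's -y, and the handle reaches 152 mm to its +x.
- grease_tin: Bystander: plain steel tin, 68 mm in diameter and 70 mm high. Origin: centre of its underside.
Mind the look-alikes: they are no part of the job. Of the things shaped like the cover, the stainless one is meant.

How it is judged:
By the outcome, as a careful person would: the job done as asked, in the order asked, and still so for the second after the job is handed in, while the arm keeps its last pose, push and grip.
It also fails if it takes over 48 s, if anything falls off the work surface, if the arm or the gripper's body presses on something with over 40 N, if the wrist force passes 120 N, or if a joint passes its speed limit or range.

## Working session

There is one attempt and no reset: what is moved stays moved. The work goes in short steps, Python scripts to look and compute and a tool call to move; the robot and the scene stay as the last step left them, time stands still between calls to the robot, and variables do not carry over. Pictures are saved under pics/ and viewed, on a budget of 10 in all, crops included, one or two more only if the job needs it, and the job is handed in when it is done.

Besides the shell and the picture viewer there is one more tool, called after ">>>" in YAML: its name, and indented under it one key for each argument. servo_tool: Moves the arm, as the interface text tells. Shift numbers are shares of 40 cm and turn numbers shares of 360 degrees, none past 1 either way. Its arguments: {"type":"object","properties":{"targets":{"type":"array"},"grip":{"type":"number"},"squeeze":{"type":"number"}},"required":["targets"]}

```bash
mkdir -p pics; cat > h.py <<'E'
import numpy as np, cv2
from workcell import bot
from scipy.spatial.transform import Rotation as Rn
def cloud(cam,depth):
    c=bot.get_calibration(cam); K=np.array(c["intrinsics"]);
    v,u=np.mgrid[0:480,0:640].astype(float)
    xd=np.stack([(u-K[0,2])/K[0,0],(v-K[1,2])/K[1,1]],-1); x=xd.copy()
    for _ in range(15): x=xd/(1+c["k1"]*(x**2).sum(-1,keepdims=True))
    P=np.concatenate([x,np.ones_like(x[...,:1])],-1)*depth[...,None]
    W=(P-np.array(c["t"]))@np.array(c["R"])
    W[depth<=0]=np.nan
    return W
def tool(target_xyz, target_R=None):
    s=bot.observe(); R=Rn.from_euler('xyz',s["tool_rot"])
    d=R.inv().apply(np.array(target_xyz)-s["position"])/0.4
    w=(R.inv()*target_R).as_rotvec()/(2*np.pi) if target_R is not None else None
    return d,w
E
python3 - <<'E'
from h import *
s=bot.observe(); print({k:np.round(v,3) for k,v in s.items()})
for n in("top","side"):
    p,d=bot.grab_frame(n); cv2.imwrite(f"pics/{n}0.png",p[...,::-1]); np.save(f"{n}0.npy",d)
    W=cloud(n,d); np.save(f"{n}W.npy",W)
    for t in["cover","mat","charger","pack","grease_tin","parts_box_front","rivet_tool_nose","catch_left_pad","catch_right_pad"]:
        for r in bot.trace(n,t):
            m=r["mask"]; 
            print(n,t,round(r["confidence"],2),np.round(r["pixel"]),m.sum(),np.round(np.nanmedian(W[m],0),3) if m.any() else "")
E
```

```text
{'clock': np.float64(0.0), 'qpos': array([ 1.1  ,  0.522, -0.036,  1.6  ,  0.021,  1.021, -0.113]), 'qd': array([ 0.   , -0.   ,  0.003, -0.001, -0.001, -0.002,  0.   ]), 'joint_efforts': array([-1.0000e-03, -9.2711e+01,  1.9790e+00, -3.6994e+01,  1.8000e-02,
        8.0000e-03, -0.0000e+00]), 'position': array([ 0.244, -0.575,  0.231]), 'tool_rot': array([-1.446,  1.57 ,  2.096]), 'force': array([-0.064, -0.522, -0.318]), 'moment': array([-0.039, -0.02 ,  0.017]), 'grip_width': np.float64(0.085)}
top cover 0.81 [405. 335.] 1168 [ 0.203 -0.33   0.02 ]
top cover 0.8 [305. 242.] 1076 [ 0.47  -0.037  0.02 ]
top cover 0.66 [172. 321.] 1049 [0.237 0.351 0.02 ]
top cover 0.65 [247. 294.] 1142 [0.323 0.136 0.02 ]
top mat 0.85 [406. 238.] 3288 [ 0.479 -0.329  0.001]
top mat 0.64 [204. 219.] 624 [0.529 0.253 0.101]
top charger 0.94 [216. 205.] 1341 [0.571 0.231 0.051]
top charger 0.37 [201. 215.] 626 [0.531 0.254 0.101]
top pack 0.62 [203. 218.] 582 [0.529 0.253 0.101]
top grease_tin 0.84 [194. 156.] 564 [0.719 0.296 0.067]
top grease_tin 0.46 [215. 204.] 1395 [0.572 0.233 0.051]
top parts_bo
[... 389 characters left out ...]
-0.318  0.021]
side cover 0.83 [325. 449.] 2747 [0.242 0.345 0.021]
side cover 0.72 [422. 182.] 906 [ 0.368 -0.503  0.021]
side mat 0.64 [364. 207.] 2348 [ 0.476 -0.325  0.003]
side mat 0.54 [212. 327.] 1302 [0.523 0.27  0.101]
side charger 0.98 [203. 345.] 2681 [0.53  0.29  0.051]
side pack 0.93 [213. 327.] 1382 [0.523 0.27  0.101]
side grease_tin 0.85 [134. 322.] 1334 [0.712 0.311 0.06 ]
side grease_tin 0.37 [203. 345.] 2921 [0.535 0.288 0.051]
side grease_tin 0.2 [317. 271.] 1614 [ 0.468 -0.026  0.021]
side parts_box_front 0.73 [175. 239.] 6085 [0.821 0.058 0.03 ]
side rivet_tool_nose 0.56 [272. 158.] 1883 [ 0.758 -0.379  0.049]
side catch_left_pad 0.55 [203. 333.] 131 [0.535 0.288 0.086]
```

View pics/top0.png

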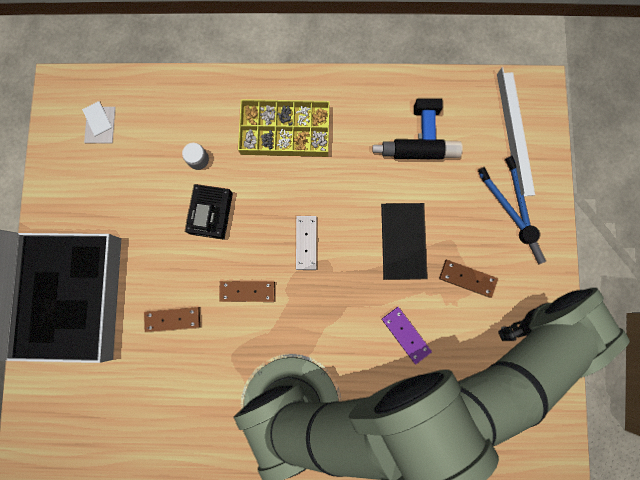

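View pics/side0.png

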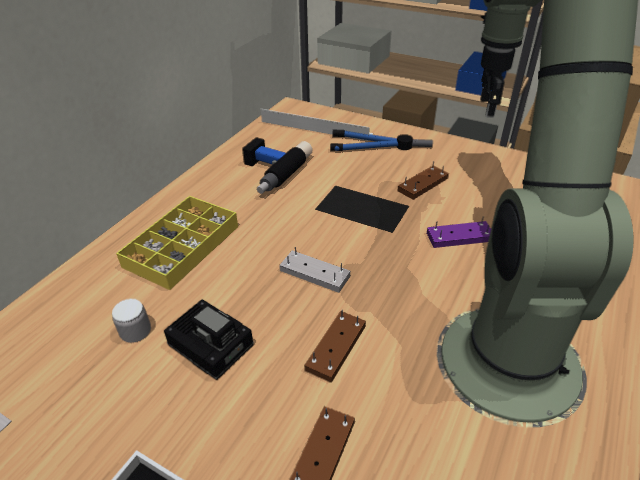

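The covers in the top picture are brown at (248,291), (172,320) and (468,278), purple at (406,335), and bare metal at (306,242). The bare metal one fits "stainless". The mat is at (404,241) and the charger at (210,210). I'll confirm in one crop and fit the poses.

```bash
python3 - <<'E'
from h import *
p=cv2.imread("pics/top0.png"); q=cv2.imread("pics/side0.png")
a=cv2.resize(p[180:280,170:340],None,fx=4,fy=4,interpolation=cv2.INTER_CUBIC)[:, :]
b=cv2.resize(q[230:380,160:360],None,fx=3.4,fy=3.4,interpolation=cv2.INTER_CUBIC)
a=cv2.resize(a,(500,294)); b=cv2.resize(b,(400,300))
c=np.zeros((600,500,3),np.uint8); c[:294]=a; c[300:,:400]=b
cv2.imwrite("pics/crop.png",c)
W=np.load("topW.npy"); S=np.load("sideW.npy")
def rect(P,n):
    r=cv2.minAreaRect((P[:,:2]*1000).astype(np.float32)); print(n,len(P),np.round(r[0],1),np.round(r[1],1),round(r[2],1))
def box(W,x0,x1,y0,y1,z0,z1):
    m=(W[...,0]>x0)&(W[...,0]<x1)&(W[...,1]>y0)&(W[...,1]<y1)&(W[...,2]>z0)&(W[...,2]<z1); return W[m]
for n,V in(("top",W),("side",S)):
    rect(box(V,.36,.58,-.12,.06,.014,.024),n+" cover top")
    rect(box(V,.4,.7,.1,.4,.046,.058),n+" charger top")
    rect(box(V,.4,.7,.1,.4,.095,.108),n+" pack top")
    rect(box(V,.64,.8,.2,.4,.062,.08),n+" tin")
    print(np.nanmax(box(V,.4,.7,.1,.4,.09,.2)[:,2]), np.median(box(V,.4,.7,.1,.4,.095,.108)[:,2]))
for n,V in(("top",W),("side",S)):
    img=p if n=="top" else q
    m=(img.max(-1)<60)&(V[...,0]>.3)&(V[...,0]<.65)&(V[...,1]>-.46)&(V[...,1]<-.2)&(V[...,2]<.008)
    k=cv2.morphologyEx(m.astype(np.uint8),cv2.MORPH_OPEN,np.ones((5,5)))>0
    rect(V[k],n+" mat")
E
```

```text
top cover top 937 [469.4 -36.6] [159.7  60. ] 0.9
top charger top 1148 [589.8 254.9] [220.4 126.5] 0.8
top pack top 448 [532.6 255.4] [55.2 78.6] 83.5
top tin 360 [724.9 301.3] [61.9 62.6] 7.7
0.10979538284624121 0.10188982607541634
side cover top 1207 [471.7 -34.8] [162.2  65. ] 1.3
side charger top 1843 [590.1 256.6] [220.4 129.4] 0.4
side pack top 829 [534.8 259.9] [49.9 78.6] 82.3
side tin 632 [727.8 303.3] [62.3 65.7] 82.5
0.10811734865509515 0.10337302141371219
top mat 2944 [ 480.2 -327.6] [226.8 127.5] 1.5
side mat 2218 [ 480.9 -327.8] [230.8 136.6] 1.0
```

View pics/crop.png

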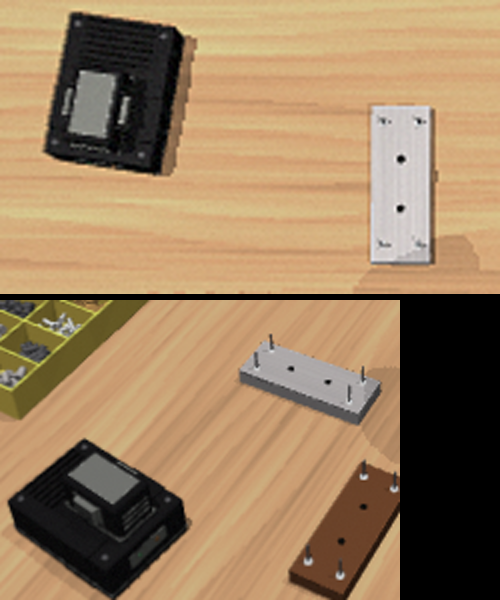

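The crop confirms it: the bare-metal cover at top (306,242) is the stainless one. Its long side is along world x. The charger's bay end points toward the robot and its yaw is about -7°.

```bash
cat >> h.py <<'E'
def downR(yaw_deg,flip=1):  # tool x down, tool y along +-(world y turned by yaw)
    a=np.deg2rad(yaw_deg); y=flip*np.array([-np.sin(a),np.cos(a),0]); x=np.array([0,0,-1.]); 
    return Rn.from_matrix(np.stack([x,y,np.cross(x,y)],1))
E
python3 - <<'E'
from h import *
s=bot.observe(); R=Rn.from_euler('xyz',s["tool_rot"]); print(R.as_matrix().round(3))
for f in(1,-1):
    print(f,[np.round(v,4) for v in tool([.470,-.036,.13],downR(1.1,f))])
    w=(R.inv()*downR(1.1,f)).as_rotvec(degrees=True); print(w.round(2))
E
```

```text
[[-0.     0.39  -0.921]
 [ 0.    -0.921 -0.39 ]
 [-1.    -0.    -0.   ]]
1 [array([ 0.2532, -1.0213, -1.0467]), array([-0.4393, -0.    , -0.    ])]
[-158.14   -0.     -0.  ]
-1 [array([ 0.2532, -1.0213, -1.0467]), array([ 0.0607, -0.    ,  0.    ])]
[21.86 -0.    0.  ]
```

>>> servo_tool:
  targets:
    - {"y":-0.05,"z":-0.05,"wx":0.005}
    - {"y":-0.15,"z":-0.15,"wx":0.015}
    - {"y":-0.25,"z":-0.25,"wx":0.025}
    - {"y":-0.35,"z":-0.35,"wx":0.035}
    - {"y":-0.45,"z":-0.45,"wx":0.045}
    - {"y":-0.55,"z":-0.55,"wx":0.055}
    - {"y":-0.65,"z":-0.65,"wx":0.0607}
    - {"y":-0.75,"z":-0.75,"wx":0.0607}
    - {"y":-0.85,"z":-0.85,"wx":0.0607}
    - {"y":-0.94,"z":-0.94,"wx":0.0607}
    - {"y":-0.99,"z":-0.99,"wx":0.0607}
    - {"y":-1,"z":-1,"wx":0.0607}
  grip: 1
  squeeze: 30

```text
$.targets[0]: bad value
```

```bash
python3 - <<'E'
from h import *
s=bot.observe(); print(s["clock"],s["position"].round(4),s["qpos"].round(2))
p,d=bot.grab_frame("wrist"); W=cloud("wrist",d); cv2.imwrite("pics/w1.png",p[...,::-1])
for r in bot.trace("wrist","cover"):
    m=r["mask"]; P=W[m]; P=P[(P[:,2]>.014)&(P[:,2]<.025)]
    if len(P)<50: continue
    b=cv2.minAreaRect((P[:,:2]*1000).astype(np.float32)); print(r["confidence"],np.median(P[:,2]),b, m.sum())
print([np.round(v,4) for v in tool([.470,-.036,.13],downR(1.1,-1))])
E
```

```text
1.0 [ 0.2438 -0.5755  0.2313] [ 1.1   0.52 -0.04  1.6   0.02  1.02 -0.11]
0.84 0.020648454289626788 ((204.3489990234375, -331.3599853515625), (160.95970153808594, 62.693973541259766), 36.78821563720703) 13952
0.78 0.02077425198600016 ((364.7754211425781, -530.095703125), (129.1740264892578, 60.872562408447266), 70.12411499023438) 11247
[array([ 0.2532, -1.0212, -1.0468]), array([0.0607, 0.    , 0.    ])]
```

>>> servo_tool:
  targets:
    - {"x":0,"y":-0.05,"z":-0.05,"wx":0.005,"wy":0,"wz":0}
    - {"x":0,"y":-0.15,"z":-0.15,"wx":0.015,"wy":0,"wz":0}
    - {"x":0,"y":-0.25,"z":-0.25,"wx":0.025,"wy":0,"wz":0}
    - {"x":0,"y":-0.35,"z":-0.35,"wx":0.035,"wy":0,"wz":0}
    - {"x":0,"y":-0.45,"z":-0.45,"wx":0.045,"wy":0,"wz":0}
    - {"x":0,"y":-0.55,"z":-0.55,"wx":0.055,"wy":0,"wz":0}
    - {"x":0,"y":-0.65,"z":-0.65,"wx":0.0607,"wy":0,"wz":0}
    - {"x":0,"y":-0.75,"z":-0.75,"wx":0.0607,"wy":0,"wz":0}
    - {"x":0,"y":-0.85,"z":-0.85,"wx":0.0607,"wy":0,"wz":0}
    - {"x":0,"y":-0.94,"z":-0.94,"wx":0.0607,"wy":0,"wz":0}
    - {"x":0,"y":-0.99,"z":-0.99,"wx":0.0607,"wy":0,"wz":0}
    - {"x":0,"y":-1,"z":-1,"wx":0.0607,"wy":0,"wz":0}
  grip: 1
  squeeze: 30

```text
clock: 2.6
position: [0.4566, -0.0494, 0.2314]
tool_rot: [-2.248, 1.57, 0.916]
force: [-0.0, -0.8, -0.1]
grip_width: 0.0854
```

```bash
python3 - <<'E'
from h import *
s=bot.observe(); print(s["clock"],s["position"].round(4),s["qpos"].round(2))
p,d=bot.grab_frame("wrist"); W=cloud("wrist",d); cv2.imwrite("pics/w2.png",p[...,::-1])
for r in bot.trace("wrist","cover"):
    m=r["mask"]; P=W[m]; P=P[(P[:,2]>.014)&(P[:,2]<.025)]
    if len(P)<50: continue
    b=cv2.minAreaRect((P[:,:2]*1000).astype(np.float32)); print(r["confidence"],np.median(P[:,2]),b, m.sum())
print([np.round(v,4) for v in tool([.470,-.036,.002],downR(1.1,-1))])
E
```

```text
2.6 [ 0.4566 -0.0494  0.2314] [ 0.15  0.26 -0.2   2.01  0.07  0.87 -1.64]
0.87 0.020699740411711732 ((470.7898864746094, -37.52251434326172), (160.76522827148438, 60.64503860473633), 0.6036694049835205) 14181
0.8 0.02051947437832484 ((325.9995422363281, 134.65878295898438), (61.714298248291016, 161.27891540527344), 0.9039263725280762) 8705
0.8 0.019575351172682956 ((279.56793212890625, -305.4568176269531), (10.770820617675781, 11.20583438873291), 37.11445999145508) 263
[array([ 0.5732, -0.0369, -0.0356]), array([ 0.0001,  0.    , -0.    ])]
```

View pics/w2.png

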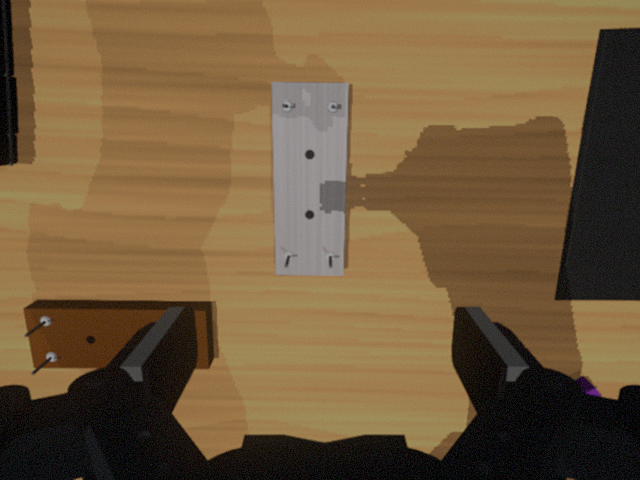

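>>> servo_tool:
  targets:
    - {"x":0.05,"y":-0.034,"z":-0.036,"wx":0,"wy":0,"wz":0}
    - {"x":0.15,"y":-0.034,"z":-0.036,"wx":0,"wy":0,"wz":0}
    - {"x":0.27,"y":-0.034,"z":-0.036,"wx":0,"wy":0,"wz":0}
    - {"x":0.38,"y":-0.034,"z":-0.036,"wx":0,"wy":0,"wz":0}
    - {"x":0.46,"y":-0.034,"z":-0.036,"wx":0,"wy":0,"wz":0}
    - {"x":0.51,"y":-0.034,"z":-0.036,"wx":0,"wy":0,"wz":0}
    - {"x":0.54,"y":-0.034,"z":-0.036,"wx":0,"wy":0,"wz":0}
    - {"x":0.56,"y":-0.034,"z":-0.036,"wx":0,"wy":0,"wz":0}
    - {"x":0.57,"y":-0.034,"z":-0.036,"wx":0,"wy":0,"wz":0}
    - {"x":0.573,"y":-0.034,"z":-0.036,"wx":0,"wy":0,"wz":0}
    - {"x":0.573,"y":-0.034,"z":-0.036,"wx":0,"wy":0,"wz":0}

```text
clock: 4.08
position: [0.4704, -0.0372, 0.0024]
tool_rot: [3.0, 1.57, -0.122]
force: [0.1, -0.4, 0.6]
grip_width: 0.0854
```

>>> servo_tool:
  targets:
    - {"x":0,"y":0,"z":0,"wx":0,"wy":0,"wz":0}
    - {"x":0,"y":0,"z":0,"wx":0,"wy":0,"wz":0}
    - {"x":0,"y":0,"z":0,"wx":0,"wy":0,"wz":0}
    - {"x":0,"y":0,"z":0,"wx":0,"wy":0,"wz":0}
    - {"x":0,"y":0,"z":0,"wx":0,"wy":0,"wz":0}
    - {"x":0,"y":0,"z":0,"wx":0,"wy":0,"wz":0}
  grip: -1
  squeeze: 25

```text
clock: 4.82
position: [0.4706, -0.0372, 0.0028]
tool_rot: [3.049, 1.57, -0.073]
force: [-1.4, -0.4, 7.1]
grip_width: 0.0592
```

```bash
python3 - <<'E'
from h import *
s=bot.observe(); print(s["position"].round(4),s["grip_width"],s["force"].round(1))
print([np.round(v,4) for v in tool([.480,-.328,.0015],downR(1.3,-1))])
E
```

```text
[ 0.4706 -0.0372  0.0028] 0.05922566224321461 [-1.4 -0.4  7.1]
[array([ 0.0033,  0.7273, -0.0092]), array([-0.0005, -0.0002, -0.    ])]
```

>>> servo_tool:
  targets:
    - {"x":0.001,"y":0.015,"z":0,"wx":0,"wy":0,"wz":0}
    - {"x":0.001,"y":0.05,"z":-0.001,"wx":0,"wy":0,"wz":0}
    - {"x":0.001,"y":0.1,"z":-0.001,"wx":0,"wy":0,"wz":0}
    - {"x":0.001,"y":0.17,"z":-0.002,"wx":0,"wy":0,"wz":0}
    - {"x":0.001,"y":0.24,"z":-0.003,"wx":0,"wy":0,"wz":0}
    - {"x":0.001,"y":0.31,"z":-0.004,"wx":0,"wy":0,"wz":0}
    - {"x":0.001,"y":0.38,"z":-0.005,"wx":0,"wy":0,"wz":0}
    - {"x":0.001,"y":0.45,"z":-0.006,"wx":0,"wy":0,"wz":0}
    - {"x":0.001,"y":0.52,"z":-0.007,"wx":0,"wy":0,"wz":0}
    - {"x":0.001,"y":0.58,"z":-0.008,"wx":0,"wy":0,"wz":0}
    - {"x":0.001,"y":0.62,"z":-0.009,"wx":0,"wy":0,"wz":0}
    - {"x":0.001,"y":0.65,"z":-0.009,"wx":0,"wy":0,"wz":0}

```text
clock: 6.32
position: [0.4797, -0.2968, 0.0028]
tool_rot: [-2.725, 1.569, 0.436]
force: [0.5, 7.2, 8.3]
grip_width: 0.0592
```

>>> servo_tool:
  targets:
    - {"x":0,"y":0.025,"z":0,"wx":0,"wy":0,"wz":0}
    - {"x":0,"y":0.045,"z":0,"wx":0,"wy":0,"wz":0}
    - {"x":0,"y":0.062,"z":0,"wx":0,"wy":0,"wz":0}
    - {"x":0,"y":0.073,"z":0,"wx":0,"wy":0,"wz":0}
    - {"x":0,"y":0.077,"z":0,"wx":0,"wy":0,"wz":0}
    - {"x":0,"y":0.077,"z":0,"wx":0,"wy":0,"wz":0}
    - {"x":0,"y":0.077,"z":0,"wx":0,"wy":0,"wz":0}

```text
clock: 7.2
position: [0.4805, -0.3276, 0.0029]
tool_rot: [-2.847, 1.569, 0.315]
force: [-0.5, 2.1, 4.2]
grip_width: 0.0591
```

>>> servo_tool:
  targets:
    - {"x":0,"y":0,"z":0,"wx":0,"wy":0,"wz":0}
    - {"x":0,"y":0,"z":0,"wx":0,"wy":0,"wz":0}
    - {"x":0,"y":0,"z":0,"wx":0,"wy":0,"wz":0}
    - {"x":0,"y":0,"z":0,"wx":0,"wy":0,"wz":0}
    - {"x":0,"y":0,"z":0,"wx":0,"wy":0,"wz":0}
    - {"x":0,"y":0,"z":0,"wx":0,"wy":0,"wz":0}
  grip: 1

```text
clock: 7.95
position: [0.4804, -0.3276, 0.0029]
tool_rot: [-2.818, 1.569, 0.344]
force: [-0.1, 0.8, 0.6]
grip_width: 0.0853
```

>>> servo_tool:
  targets:
    - {"x":-0.02,"y":0,"z":0,"wx":0,"wy":0,"wz":0}
    - {"x":-0.06,"y":0,"z":0,"wx":0,"wy":0,"wz":0}
    - {"x":-0.13,"y":0,"z":0,"wx":0,"wy":0,"wz":0}
    - {"x":-0.23,"y":0,"z":0,"wx":0,"wy":0,"wz":0}
    - {"x":-0.34,"y":0,"z":0,"wx":0,"wy":0,"wz":0}
    - {"x":-0.45,"y":0,"z":0,"wx":0,"wy":0,"wz":0}
    - {"x":-0.54,"y":0,"z":0,"wx":0,"wy":0,"wz":0}
    - {"x":-0.6,"y":0,"z":0,"wx":0,"wy":0,"wz":0}
    - {"x":-0.6,"y":0,"z":0,"wx":0,"wy":0,"wz":0}

```text
clock: 9.07
position: [0.4806, -0.3281, 0.2458]
tool_rot: [2.819, 1.565, -0.302]
force: [-0.3, -1.0, -0.5]
grip_width: 0.0855
```

```bash
python3 - <<'E'
from h import *
s=bot.observe(); print(s["clock"],s["position"].round(4),s["qpos"].round(2))
p,d=bot.grab_frame("wrist"); W=cloud("wrist",d); cv2.imwrite("pics/w3.png",p[...,::-1])
for t in("cover","mat"):
  for r in bot.trace("wrist",t):
    m=r["mask"]; P=W[m]; P=P[(P[:,2]>(.014 if t=="cover" else -.01))&(P[:,2]<.025)]
    if len(P)<50: continue
    b=cv2.minAreaRect((P[:,:2]*1000).astype(np.float32)); print(t,r["confidence"],b, m.sum())
print([np.round(v,4) for v in tool([.515,.215,.25],downR(-7,-1))])
E
```

```text
9.075 [ 0.4806 -0.3281  0.2458] [ 0.72  0.45 -0.31  1.69  0.15  1.02 -1.19]
cover 0.97 ((369.43853759765625, -515.3446655273438), (161.5145263671875, 60.889102935791016), 70.2126235961914) 9611
cover 0.56 ((480.36541748046875, -327.20306396484375), (160.22860717773438, 60.756221771240234), 0.7405510544776917) 12505
cover 0.56 ((241.26747131347656, -302.93792724609375), (68.1385498046875, 60.30112075805664), 37.61849594116211) 3094
mat 0.81 ((480.4226379394531, -328.5923156738281), (231.3937225341797, 131.4280242919922), 1.2630336284637451) 23384
[array([-0.0169, -1.3543, -0.1158]), array([ 0.0227, -0.0002,  0.0001])]
```

View pics/w3.png

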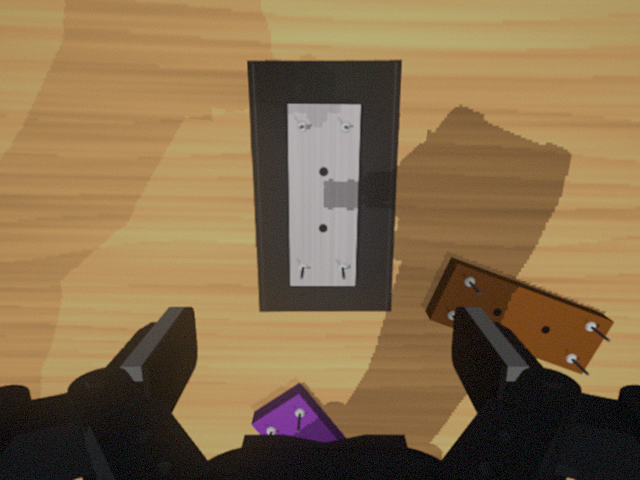

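The cover is centred on the mat at image (324,195), parallel to within 0.5°, with all four rivets standing. Next I go over to the charger.

>>> servo_tool:
  targets:
    - {"x":0,"y":-0.05,"z":-0.005,"wx":0.002,"wy":0,"wz":0}
    - {"x":-0.005,"y":-0.15,"z":-0.01,"wx":0.005,"wy":0,"wz":0}
    - {"x":-0.01,"y":-0.27,"z":-0.02,"wx":0.008,"wy":0,"wz":0}
    - {"x":-0.01,"y":-0.4,"z":-0.03,"wx":0.011,"wy":0,"wz":0}
    - {"x":-0.01,"y":-0.53,"z":-0.04,"wx":0.014,"wy":0,"wz":0}
    - {"x":-0.01,"y":-0.66,"z":-0.05,"wx":0.017,"wy":0,"wz":0}
    - {"x":-0.01,"y":-0.79,"z":-0.06,"wx":0.02,"wy":0,"wz":0}
    - {"x":-0.01,"y":-0.9,"z":-0.07,"wx":0.0227,"wy":0,"wz":0}
    - {"x":-0.01,"y":-1,"z":-0.08,"wx":0.0227,"wy":0,"wz":0}

```text
clock: 10.35
position: [0.5031, 0.0746, 0.2466]
tool_rot: [-1.828, 1.57, 1.191]
force: [0.7, -1.0, -0.1]
grip_width: 0.0853
```

>>> servo_tool:
  targets:
    - {"x":0,"y":-0.1,"z":-0.01,"wx":0,"wy":0,"wz":0}
    - {"x":0,"y":-0.2,"z":-0.02,"wx":0,"wy":0,"wz":0}
    - {"x":0,"y":-0.28,"z":-0.02,"wx":0,"wy":0,"wz":0}
    - {"x":0,"y":-0.34,"z":-0.02,"wx":0,"wy":0,"wz":0}
    - {"x":0,"y":-0.37,"z":-0.02,"wx":0,"wy":0,"wz":0}
    - {"x":0,"y":-0.38,"z":-0.02,"wx":0,"wy":0,"wz":0}
    - {"x":0,"y":-0.38,"z":-0.02,"wx":0,"wy":0,"wz":0}

```text
clock: 11.22
position: [0.5295, 0.2238, 0.2465]
tool_rot: [-1.289, 1.571, 1.73]
force: [0.3, 0.5, 0.3]
grip_width: 0.0856
```

```bash
python3 - <<'E'
from h import *
s=bot.observe(); print(s["clock"],s["position"].round(4),s["qpos"].round(2))
p,d=bot.grab_frame("wrist"); W=cloud("wrist",d); cv2.imwrite("pics/w4.png",p[...,::-1]); np.save("w4W.npy",W)
def rect(P,n):
    b=cv2.minAreaRect((P[:,:2]*1000).astype(np.float32)); print(n,len(P),np.round(b[0],1),np.round(b[1],1),round(b[2],2),"z",np.median(P[:,2]).round(4))
for t in("charger","pack","catch_left_pad","catch_right_pad"):
  for r in bot.trace("wrist",t)[:2]:
    m=r["mask"]; P=W[m]; print(t,round(r["confidence"],2),np.round(r["pixel"]),m.sum(),np.nanmedian(P,0).round(4))
    if t=="pack": rect(P[(P[:,2]>.095)&(P[:,2]<.11)],"packtop")
    if t=="charger": rect(P[(P[:,2]>.045)&(P[:,2]<.058)],"chtop")
E
```

```text
11.225 [0.5295 0.2238 0.2465] [-0.18  0.46 -0.45  1.7   0.22  1.04 -2.4 ]
charger 0.7 [287. 137.] 17858 [0.5884 0.2427 0.0528]
chtop 17731 [559.5 254. ] [110.8 146.5] 81.85 z 0.0528
pack 0.79 [276. 215.] 9046 [0.5394 0.2555 0.103 ]
packtop 7693 [535.3 257.1] [51.4 77.8] 81.15 z 0.1032
catch_left_pad 0.5 [238. 212.] 283 [0.5393 0.2856 0.0917]
catch_right_pad 0.61 [318. 215.] 339 [0.5333 0.2292 0.0917]
```

View pics/w4.png

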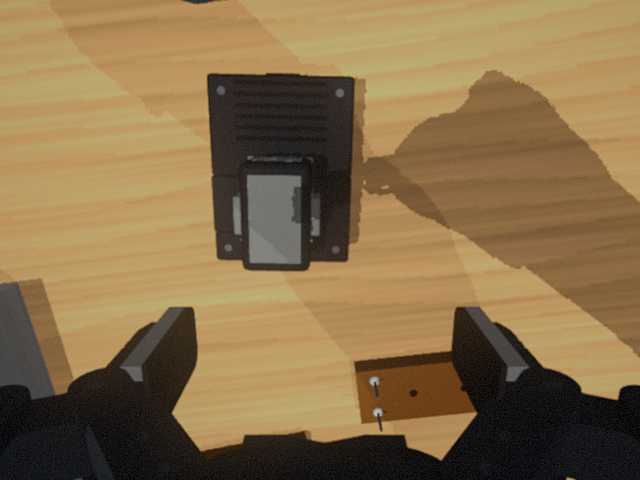

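J7 is at -2.40, close to its -2.52 limit, so I'll use the half-turned grasp. The network mask, the charger outline and the catches agree on the pack centre: (0.535, 0.2573), yaw about -8.3°.

>>> servo_tool:
  targets:
    - {"x":0,"y":0,"z":0,"wx":-0.02,"wy":0,"wz":0}
    - {"x":0,"y":0,"z":0,"wx":-0.048,"wy":0,"wz":0}
    - {"x":0,"y":0,"z":0,"wx":-0.076,"wy":0,"wz":0}
    - {"x":0,"y":0,"z":0,"wx":-0.104,"wy":0,"wz":0}
    - {"x":0,"y":0,"z":0,"wx":-0.132,"wy":0,"wz":0}
    - {"x":0,"y":0,"z":0,"wx":-0.16,"wy":0,"wz":0}
    - {"x":0,"y":0,"z":0,"wx":-0.188,"wy":0,"wz":0}
    - {"x":0,"y":0,"z":0,"wx":-0.216,"wy":0,"wz":0}
    - {"x":0,"y":0,"z":0,"wx":-0.244,"wy":0,"wz":0}
    - {"x":0,"y":0,"z":0,"wx":-0.25,"wy":0,"wz":0}

```text
clock: 12.72
position: [0.5297, 0.2235, 0.2467]
tool_rot: [2.964, 1.57, 1.27]
force: [-0.2, -0.6, 0.9]
grip_width: 0.0854
```

```bash
python3 - <<'E'
from h import *
s=bot.observe(); print(s["clock"],s["position"].round(4),s["qpos"].round(2))
print([np.round(v,4) for v in tool([.535,.2573,.2465],downR(-8.3,1))])
E
```

```text
12.725 [0.5297 0.2235 0.2467] [ 0.06  0.53 -0.81  1.69  0.42  1.11 -1.  ]
[array([ 0.0005,  0.0029, -0.0855]), array([-2.464e-01, -1.000e-04, -1.000e-04])]
```

>>> servo_tool:
  targets:
    - {"x":0,"y":0,"z":-0.01,"wx":-0.02,"wy":0,"wz":0}
    - {"x":0,"y":0,"z":-0.02,"wx":-0.048,"wy":0,"wz":0}
    - {"x":0,"y":0,"z":-0.03,"wx":-0.076,"wy":0,"wz":0}
    - {"x":0,"y":0,"z":-0.04,"wx":-0.104,"wy":0,"wz":0}
    - {"x":0,"y":0,"z":-0.05,"wx":-0.132,"wy":0,"wz":0}
    - {"x":0,"y":0,"z":-0.06,"wx":-0.16,"wy":0,"wz":0}
    - {"x":0,"y":0,"z":-0.07,"wx":-0.188,"wy":0,"wz":0}
    - {"x":0,"y":0.003,"z":-0.08,"wx":-0.216,"wy":0,"wz":0}
    - {"x":0,"y":0.003,"z":-0.085,"wx":-0.24,"wy":0,"wz":0}
    - {"x":0,"y":0.003,"z":-0.085,"wx":-0.246,"wy":0,"wz":0}
    - {"x":0,"y":0.003,"z":-0.085,"wx":-0.246,"wy":0,"wz":0}

```text
clock: 14.1
position: [0.535, 0.2569, 0.2466]
tool_rot: [1.666, 1.57, 1.515]
force: [-0.3, -0.4, 0.5]
grip_width: 0.0853
```

```bash
python3 - <<'E'
from h import *
s=bot.observe(); print(s["clock"],s["position"].round(4),s["qpos"].round(2))
p,d=bot.grab_frame("wrist"); W=cloud("wrist",d); cv2.imwrite("pics/w5.png",p[...,::-1]); np.save("w5W.npy",W)
def rect(P,n):
    b=cv2.minAreaRect((P[:,:2]*1000).astype(np.float32)); print(n,len(P),np.round(b[0],1),np.round(b[1],1),round(b[2],2),"z",np.median(P[:,2]).round(4))
for t in("charger","pack","catch_left_pad","catch_right_pad"):
  for r in bot.trace("wrist",t)[:2]:
    m=r["mask"]; P=W[m]; print(t,round(r["confidence"],2),np.round(r["pixel"]),m.sum(),np.nanmedian(P,0).round(4))
    if t=="pack": rect(P[(P[:,2]>.095)&(P[:,2]<.11)],"packtop")
    if t=="charger": rect(P[(P[:,2]>.045)&(P[:,2]<.058)],"chtop")
print([np.round(v,4) for v in tool([.535,.2573,.058],downR(-8.3,1))])
E
```

```text
14.1 [0.535  0.2569 0.2466] [ 0.18  0.7  -1.16  1.63  0.67  1.26  0.31]
charger 0.86 [329. 270.] 15180 [0.5668 0.2513 0.0529]
chtop 14666 [559.4 254.2] [111.  146.4] 81.92 z 0.0529
pack 0.94 [326. 213.] 8661 [0.5308 0.2586 0.1031]
packtop 7580 [535.2 258.1] [50.8 78.1] 81.71 z 0.1033
pack 0.42 [287. 211.] 320 [0.5297 0.2304 0.0918]
packtop 0 [0. 0.] [0. 0.] 0.0 z nan
catch_left_pad 0.89 [367. 210.] 311 [0.5365 0.286  0.0918]
catch_right_pad 0.87 [287. 214.] 348 [0.5302 0.2305 0.0917]
[array([ 4.72e-01,  4.00e-04, -4.00e-04]), array([-0.0007,  0.0001, -0.0001])]
  return _methods._mean(a, axis=axis, dtype=dtype,
  ret = ret.dtype.type(ret / rcount)
```

>>> servo_tool:
  targets:
    - {"x":0.03,"y":0.001,"z":0,"wx":0,"wy":0,"wz":0}
    - {"x":0.09,"y":0.001,"z":0,"wx":0,"wy":0,"wz":0}
    - {"x":0.15,"y":0.001,"z":0,"wx":0,"wy":0,"wz":0}
    - {"x":0.2,"y":0.001,"z":0,"wx":0,"wy":0,"wz":0}
    - {"x":0.23,"y":0.001,"z":0,"wx":0,"wy":0,"wz":0}
    - {"x":0.24,"y":0.001,"z":0,"wx":0,"wy":0,"wz":0}

```text
clock: 15.1
position: [0.535, 0.2575, 0.1502]
tool_rot: [2.117, 1.57, 1.968]
force: [-0.3, 0.7, 0.8]
grip_width: 0.0849
```

```bash
python3 - <<'E'
from h import *
s=bot.observe(); print(s["clock"],s["position"].round(4),s["qpos"].round(2))
print([np.round(v,4) for v in tool([.535,.2577,.058],downR(-8.2,1))])
E
```

```text
15.1 [0.535  0.2575 0.1502] [ 0.13  0.8  -1.08  1.72  0.78  1.11  0.23]
[array([ 2.304e-01,  4.000e-04, -1.000e-04]), array([-0.0009, -0.    , -0.0001])]
```

Joints are comfortable, so I continue down and then close.

>>> servo_tool:
  targets:
    - {"x":0.02,"y":0,"z":0,"wx":-0.001,"wy":0,"wz":0}
    - {"x":0.06,"y":0,"z":0,"wx":-0.001,"wy":0,"wz":0}
    - {"x":0.1,"y":0,"z":0,"wx":-0.001,"wy":0,"wz":0}
    - {"x":0.14,"y":0,"z":0,"wx":-0.001,"wy":0,"wz":0}
    - {"x":0.18,"y":0,"z":0,"wx":-0.001,"wy":0,"wz":0}
    - {"x":0.21,"y":0,"z":0,"wx":-0.001,"wy":0,"wz":0}
    - {"x":0.225,"y":0,"z":0,"wx":-0.001,"wy":0,"wz":0}
    - {"x":0.23,"y":0,"z":0,"wx":-0.001,"wy":0,"wz":0}
    - {"x":0.23,"y":0,"z":0,"wx":-0.001,"wy":0,"wz":0}

```text
clock: 16.23
position: [0.5351, 0.2577, 0.0584]
tool_rot: [1.41, 1.57, 1.267]
force: [-0.5, 0.4, -0.0]
grip_width: 0.0853
```

>>> servo_tool:
  targets:
    - {"x":0,"y":0,"z":0,"wx":0,"wy":0,"wz":0}
    - {"x":0,"y":0,"z":0,"wx":0,"wy":0,"wz":0}
    - {"x":0,"y":0,"z":0,"wx":0,"wy":0,"wz":0}
    - {"x":0,"y":0,"z":0,"wx":0,"wy":0,"wz":0}
    - {"x":0,"y":0,"z":0,"wx":0,"wy":0,"wz":0}
    - {"x":0,"y":0,"z":0,"wx":0,"wy":0,"wz":0}
    - {"x":0,"y":0,"z":0,"wx":0,"wy":0,"wz":0}
  grip: -1
  squeeze: 40

```text
clock: 17.1
position: [0.5355, 0.2576, 0.0594]
tool_rot: [0.406, 1.569, 0.263]
force: [-2.7, -5.5, 13.7]
grip_width: 0.0486
```

Opening reads 48.6 mm, while 52 mm was expected with both catches pressed. I'll look before lifting.

```bash
python3 - <<'E'
from h import *
s=bot.observe(); print(s["clock"],s["position"].round(4),s["force"].round(1),s["moment"].round(2),s["grip_width"])
p,d=bot.grab_frame("wrist"); q,e=bot.grab_frame("side")
c=np.zeros((600,640,3),np.uint8); c[:300,:400]=cv2.resize(p,(400,300)); c[300:,:640]=cv2.resize(q[240:400,120:360],(450,300))[:, :450] if 0 else np.pad(cv2.resize(q[240:400,120:360],(450,300)),((0,0),(0,190),(0,0)))
cv2.imwrite("pics/g1.png",c[...,::-1])
W=cloud("wrist",d); m=(W[...,2]>.045)&(W[...,2]<.058)&(np.abs(W[...,0]-.56)<.11)&(np.abs(W[...,1]-.255)<.1); print(m.sum())
E
```

```text
17.1 [0.5355 0.2576 0.0594] [-2.7 -5.5 13.7] [-0.67  0.52  0.09] 0.048599514513415175
23493
```

View pics/g1.png

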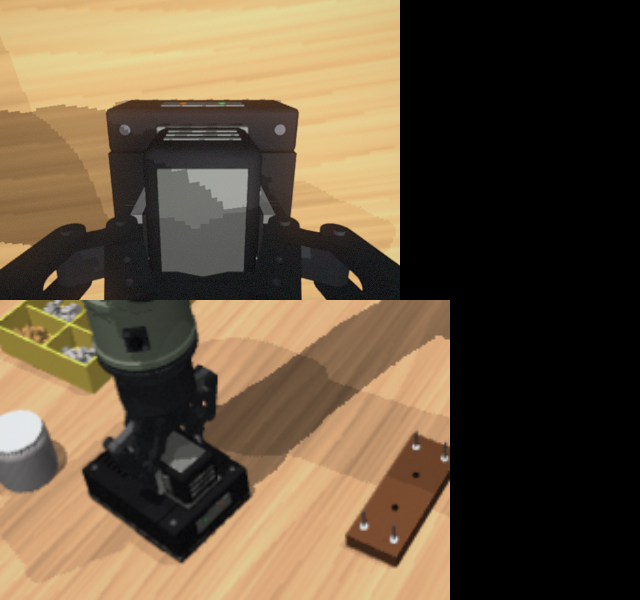

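The fingers sit on both grey catch pads at crop (140,210) and (265,205), and nothing else is touched. I'll test-lift slowly and check the weight and whether the charger stays put.

>>> servo_tool:
  targets:
    - {"x":-0.005,"y":0,"z":0,"wx":0,"wy":0,"wz":0}
    - {"x":-0.012,"y":0,"z":0,"wx":0,"wy":0,"wz":0}
    - {"x":-0.02,"y":0,"z":0,"wx":0,"wy":0,"wz":0}
    - {"x":-0.028,"y":0,"z":0,"wx":0,"wy":0,"wz":0}
    - {"x":-0.036,"y":0,"z":0,"wx":0,"wy":0,"wz":0}
    - {"x":-0.036,"y":0,"z":0,"wx":0,"wy":0,"wz":0}
    - {"x":-0.036,"y":0,"z":0,"wx":0,"wy":0,"wz":0}

```text
clock: 18.08
position: [0.5355, 0.2576, 0.0737]
tool_rot: [0.297, 1.569, 0.154]
force: [0.4, 0.6, -4.6]
grip_width: 0.049
```

```bash
cat > chk.py <<'E'
from h import *
s=bot.observe(); print(s["clock"],s["position"].round(4),s["qpos"].round(2),s["force"].round(1),s["moment"].round(2),s["grip_width"].round(4))
from scipy.stats import mode
for n in("wrist","side"):
    p,d=bot.grab_frame(n); W=cloud(n,d); cv2.imwrite(f"pics/chk_{n}_{s['clock']:.1f}.png",p[...,::-1])
    for t in("charger","pack"):
        for r in bot.trace(n,t)[:1]:
            P=W[r["mask"]]; P=P[~np.isnan(P[:,0])]; h,e=np.histogram(P[:,2],np.arange(-.01,.4,.002)); k=np.argsort(h)[::-1][:4]
            print(n,t,round(r["confidence"],2),[(round(e[i]+.001,3),h[i]) for i in k])
            if t=="charger":
                Q=P[(P[:,2]>.047)&(P[:,2]<.058)]
                if len(Q)>50: b=cv2.minAreaRect((Q[:,:2]*1000).astype(np.float32)); print(np.round(b[0],1),np.round(b[1],1),round(b[2],1))
E
python3 chk.py
```

```text
Traceback (most recent call last):
  File "chk.py", line 2, in <module>
    s=bot.observe(); print(s["clock"],s["position"].round(4),s["qpos"].round(2),s["force"].round(1),s["moment"].round(2),s["grip_width"].round(4))
                                                                                                                         ^^^^^^^^^^^^^^^^^^^^^
AttributeError: 'float' object has no attribute 'round'
```

The load is about 4 N, which is the pack alone; the charger with it would read about 10 N. I keep lifting straight up.

>>> servo_tool:
  targets:
    - {"x":-0.01,"y":0,"z":0,"wx":0,"wy":0,"wz":0}
    - {"x":-0.03,"y":0,"z":0,"wx":0,"wy":0,"wz":0}
    - {"x":-0.06,"y":0,"z":0,"wx":0,"wy":0,"wz":0}
    - {"x":-0.1,"y":0,"z":0,"wx":0,"wy":0,"wz":0}
    - {"x":-0.15,"y":0,"z":0,"wx":0,"wy":0,"wz":0}
    - {"x":-0.2,"y":0,"z":0,"wx":0,"wy":0,"wz":0}
    - {"x":-0.25,"y":0,"z":0,"wx":0,"wy":0,"wz":0}
    - {"x":-0.3,"y":0,"z":0,"wx":0,"wy":0,"wz":0}
    - {"x":-0.34,"y":0,"z":0,"wx":0,"wy":0,"wz":0}
    - {"x":-0.36,"y":0,"z":0,"wx":0,"wy":0,"wz":0}
    - {"x":-0.37,"y":0,"z":0,"wx":0,"wy":0,"wz":0}
    - {"x":-0.37,"y":0,"z":0,"wx":0,"wy":0,"wz":0}

```text
clock: 19.58
position: [0.5353, 0.2575, 0.2215]
tool_rot: [0.287, 1.57, 0.144]
force: [0.7, -0.7, -4.2]
grip_width: 0.0487
```

>>> servo_tool:
  targets:
    - {"x":0,"y":0,"z":0,"wx":0,"wy":0,"wz":0}
    - {"x":0,"y":0,"z":0,"wx":0,"wy":0,"wz":0}
    - {"x":0,"y":0,"z":0,"wx":0,"wy":0,"wz":0}
    - {"x":0,"y":0,"z":0,"wx":0,"wy":0,"wz":0}

```text
clock: 20.08
position: [0.5352, 0.2574, 0.2214]
tool_rot: [0.238, 1.57, 0.095]
force: [-0.4, -0.9, -4.5]
grip_width: 0.0491
```

```bash
sed -i 's/s\["grip_width"\].round(4)/s["grip_width"],np.abs(s["qd"]).max()/' chk.py; python3 chk.py; cp pics/chk_side_*.png pics/final.png
python3 - <<'E'
from h import *
p,d=bot.grab_frame("top"); W=cloud("top",d); W0=np.load("topW.npy")
def b(V,x0,x1,y0,y1,z0,z1):
    m=(V[...,0]>x0)&(V[...,0]<x1)&(V[...,1]>y0)&(V[...,1]<y1)&(V[...,2]>z0)&(V[...,2]<z1); r=cv2.minAreaRect((V[m][:,:2]*1000).astype(np.float32)); return np.round(r[0],1),np.round(r[1],1),round(r[2],1)
print("cover",b(W,.36,.6,-.4,-.25,.014,.024)); print("tin",b(W0,.64,.8,.2,.4,.062,.08),b(W,.64,.8,.2,.4,.062,.08))
E
```

```text
20.075 [0.5352 0.2574 0.2214] [ 0.17  0.73 -1.14  1.66  0.7   1.22  0.3 ] [-0.4 -0.9 -4.5] [-0.03  0.05 -0.04] 0.04910820209003084 0.0014813028246884543
wrist charger 0.84 [(np.float64(0.053), np.int64(5565)), (np.float64(0.051), np.int64(1352)), (np.float64(0.013), np.int64(595)), (np.float64(0.025), np.int64(403))]
[508.  261.5] [110.3  42.4] 81.6
wrist pack 0.95 [(np.float64(0.265), np.int64(24774)), (np.float64(0.263), np.int64(4981)), (np.float64(0.267), np.int64(4763)), (np.float64(0.261), np.int64(1358))]
side charger 0.8 [(np.float64(0.053), np.int64(1232)), (np.float64(0.055), np.int64(721)), (np.float64(0.051), np.int64(572)), (np.float64(0.049), np.int64(109))]
[559. 256.] [113.4 148.2] 82.3
side pack 0.57 [(np.float64(0.267), np.int64(239)), (np.float64(0.265), np.int64(222)), (np.float64(0.263), np.int64(65)), (np.float64(0.261), np.int64(36))]
cover (array([ 478.8, -326.9]), array([159.1,  61.4]), 1.0)
tin (array([724.9, 301.3]), array([61.9, 62.6]), 7.7) (array([730.9, 299.1]), array([64.8, 49.8]), 58.9)
```

View pics/final.png

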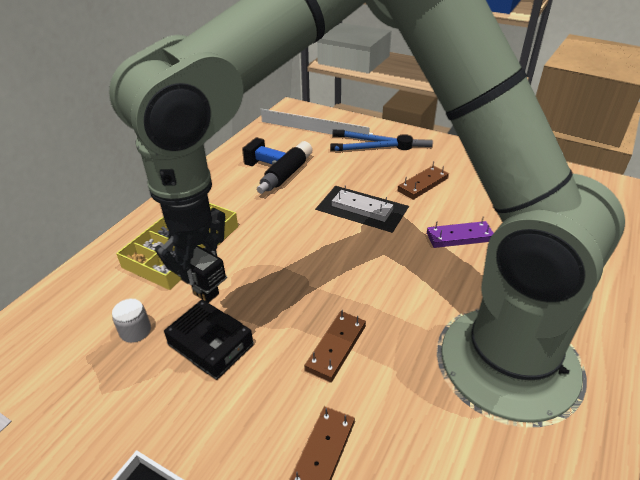

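The pack is held upright at (210,268), its stem about 0.12 m above the charger. The charger at (209,337) shows the empty bay, the cover is on the mat at (362,207) with its rivets standing, and the tin at (131,320) is untouched.

```bash
python3 -c "
from workcell import bot
print(bot.job_done())"
```

```text
the job is handed in; nothing more can be done
None
```

The job is done and handed in at about 20 s of the 48 s allowed. The stainless cover is on the mat, and the arm is holding the battery pack by its two catches above the charger.

**Cover:** I gripped it across the 60 mm and slid it flat without lifting. It lies within about 1.5 mm of the mat's centre and about 0.5° off parallel to its long side. All four rivets are still standing.

**Pack:** I pinched both catches at 40 N and lifted straight up. The wrist carries about 4.5 N, so the charger did not come up with it. The pack is upright and still, with its underside about 0.12 m above the charger's top.

**Charger and other things:** The charger shows no movement beyond measuring error (about 2 mm). In the last picture the other things on the bench look undisturbed.

**Checks that disagreed:**
- **Gripper opening:** It read about 49 mm with the catches pressed, against the 52 mm expected. I checked the finger position in the pictures and did a short test lift before going on.
- **Grease tin:** The last top-camera fit of the tin differed from the first by 6 mm, probably because the arm partly covers it there. In the side view it is where it was.

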